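Set the bench timer for a 20-minute board cure

ROBOT

A 6-joint arm with a two-finger parallel gripper is mounted at the origin on the work surface. World frame = base frame: x ahead of the robot, y to its left, z up, the work surface at z = 0. Lengths are in m, angles in rad, forces in N, time in s.
With the tool pointing down it reaches from about 0.35 to 0.8 m from the base axis. Payload 7.3 kg.
Tool frame: the origin (TCP) lies on the centre line of the jaws, within the pads' length; the fingertips stand 8 mm ahead of it and the grasp point (between the pads) lies 11 mm behind it (env.finger_overhang is the z of the fingertips in the tool frame, in m); z points along the fingers, y is the line along which they close (so a half turn about z gives the same grasp; the last joint's range is limited). The gripper opens to 85 mm and grips with 20 to 120 N. Pads are 22 mm wide; open, the fingers measure 114 mm over their backs; the gripper's body (76 mm by 85 mm) begins 54 mm behind the grasp point. The pads swing forward as they close: fully open they stand 13 mm farther back than shut.
Start: joints at [-1.489, 0.342, 1.524, -0, 1.275, -0.146], TCP at [0.119, -0.511, 0.239] pointing down, gripper open.
Joint ranges: [-2.53, 2.53], [-0.77, 2.02], [0.04, 2.7], [-1, 4.14], [0.28, 2.66], [-3.11, 3.11]. Speed limits (rad/s): [2.57, 2.57, 3.14, 3.14, 3.14, 3.14].

INTERFACE

Orientations are given as a 3x3 rotation matrix whose columns are the frame's x, y, z axes.
In Python, from workcell import telemetry, vision, job_done, models, env gives the robot as it stands.
- The arm moves only by the tool play_rows, never from a script. Its arguments are lists of equal length, an entry for each row: "dp": the shift along the tool's x, y, z each as a share of 20 cm, from -1 to 1, a list of three; "rot": the turn, a rotation vector about the tool's x, y, z each as a share of pi rad, from -1 to 1, a list of three. A call has 1 to 5 rows; each row shifts and turns the commanded pose from where the row before left it, along the tool's axes as they then stand; what a row does not reach is not made up. A row lasts 1/10 s, in which the tool goes at most 50 mm and 8.59 degrees, less where a joint would pass 70% of its speed; a pose out of reach is approached as far as the arm can. A call with a number of a shift or a turn outside -1 to 1 is refused whole. A call with a gripper value outside its range is refused whole. "hand" is the opening in per cent of the stroke, from 0 (shut) to 100 (fully open), set as the call begins (left out, the last holds). The fingers move at their own pace and stop on an object; "grip_force" is the grip in N (left out, the last holds). Time passes only in rows, so rows that do not move let the fingers close. It gives the time, the measured TCP pose, the force, the opening and the grip force at its end, in the units of the state.
- telemetry.sense(): the state, without advancing time (a new reading comes with each control period).
- vision.camera(name): name is "scene" or "top" or "wrist"; returns a dict with "img" (420x560x3 uint8, red, green, blue), "vertical_fov" (degrees; the focal length in pixels is half the picture's height over the tangent of half this angle, whatever the lens; pixels are square), "cx", "cy" (the principal point, pixels), "origin" and "rotation" of the camera in the world. Camera axes: x right, y down, z forward; pixel columns grow to the right and rows downward; lengths in m; the calibration is good to about 2 mm. A picture is of the moment at which its call begins. There is no depth.
- job_done(): hands the job in; it is judged then, once.
Trained networks look in the newest picture that a camera, given by its name, has taken for a name from the list of things; names that differ only in an ending like _2 or _b are one class to them, and where a whole thing is asked for, a point or a joint stands for the part that bears it (a point fixed in the world has none). Each returns a list of dicts, best first, with "p" (0 to 1); they miss things now and then, are a little off and sometimes report something else, mostly with a low value. They report only what shows in the picture. A call takes as long as a camera call. They do not tell look-alikes from the thing itself.
- models.look_for(camera, thing): "xyz" ([x, y, z] in m, in world coordinates, good to about 4 mm: the middle of the surface that is visible of it).
- models.outline_of(camera, thing): "pixels" (420x560 bool, what is visible of it).
- models.spot_point(camera, thing): "xyz" ([x, y, z] in m, in world coordinates, good to about 4 mm: a listed point, or the origin of a listed thing).
The state is a dict: "time": time; "joint_positions": joint angles; "qvel": joint speeds; "tau": joint torques, N m; "ee_pos": TCP position; "eef_rot": TCP orientation; "force": force on the tool from outside, world axes, zero at the start; "torque": the same for the moment, N m; "finger_gap": finger opening in m; "grip_force": force on a finger pad.
Only numpy, scipy, OpenCV 4.12 (cv2) and the standard library are available. Lean on these libraries where they do the work, as an engineer would, in place of code of your own. Each camera call takes 0.05 s, during which the arm holds its last target. There are 200 camera calls.

TASK

Set the white bench timer on the curing box for a 20-minute cure: wind its knob clockwise until the pointer is clearly past the top mark (30 minutes), then turn it back to the 20-minute mark (marks are 5 minutes apart, so the second one before the top mark), to within a minute, and let go. The timer stands loose, so keep a firm but moderate press (about 10 N, never over 20 N) on its sprung knob while turning, so that the housing stays where it stands and does not turn on the lid. Leave everything else where it is.

Things in the scene. Friction and masses are not known exactly. Their poses are not given: they have to be found in the camera images.
- lid (a point): centre of the top face of the curing box: a fixed white box 264 x 304 mm, 60 mm high, with a flat bare metal lid; z up, x and y along its sides (y along the 304 mm side, -x is its front). The timer and two small things stand loose on this lid.
- timer_mid (a point): the timer's housing: white disc 88 mm across, dial face 34 mm above the lid, loose on four rubber feet on a circle of 25.5 mm radius, 0.27 to 0.4 kg with its knob. Point on its axis, 19 mm above the lid; z up, x towards the top mark. With no press, or a light one, the feet slip and the whole timer turns with the knob; a press of 8 N or more on the knob always holds it.
- mark_top (a point): the top mark (30 minutes) on the dial face, 35 mm from the axis: a black bar 6 mm broad; the other six marks are 2 mm broad. The marks run every 5 minutes from 0 to 30, 25 degrees apart, clockwise seen from above.
- mark_20 (a point): the 20-minute mark on the dial face, 35 mm from the axis: the second mark before (counter-clockwise of) the top mark
- knob_grip (a point): the grey knob: round skirt 50 mm across, 6 mm thick, and on it an upright grip bar 44 mm long, 14 mm thick, 30 mm high. Point on the axis, 14 mm below the bar's top, 16 mm above the skirt's top, 61 to 75 mm above the lid (it differs from run to run). z up, x along the bar to the pointer end, which has a small nose over the dial and a white inlay on top.
- dial (a point): centre of the dial face, on the axis, under the knob. The knob is worn and sprung: pressed, it first sinks loosely through a free play (0 to 8 mm, not known, 1 N), then stays put up to 4 N, then sinks 3 N per mm and is fully down 3.3 mm lower, at 14 N; beyond that it is rigid. So go by the force felt. Turning works at any depth. Let go, it stays in its play.
- knob (a joint): knob angle in rad relative to the housing, growing clockwise from above (winding up): 0 = pointer at the 0 mark, 0.0873 per minute, 1.745 = 20 minutes, 2.618 = top mark (30 minutes), 2.88 = hard stop (33 minutes). It starts between 14 and 18.5 minutes. Turning takes 0.11 N m either way; it stays where it is left.
- tin: bystander: closed round steel tin, 44 mm across, 20 mm high, loose on the lid; origin under its centre
- board: bystander: small circuit board 50 x 36 x 6 mm, loose on the lid; origin under its centre
- meter: bystander: hand multimeter 160 x 85 x 36 mm lying on the table; origin under its centre, x along its length
- flux_bottle: bystander: bottle 48 mm across, 100 mm high, standing on the table; origin under its centre
- spool: bystander: spool 56 mm across, 45 mm high, standing on the table; origin under its centre
- driver: bystander: screwdriver lying in the red tray
Things that resemble listed ones, but are neither listed nor needed, are in the scene too. What is meant by the part that bears timer_mid is not green or purple, and is the smaller of those in its own colour.

How it is judged:
By the outcome, as a careful person would: the job done as asked, in the order asked, and still so for the second after the job is handed in, with the robot touching nothing.
It also fails if it takes over 40 s, if anything falls off the work surface, if the arm or the gripper's body presses on something with over 40 N, if the wrist force passes 120 N, or if a joint passes its speed limit or range.

## Working session

There is one attempt and no reset: what is moved stays moved. The work goes in short steps, Python scripts to look and compute and a tool call to move; the robot and the scene stay as the last step left them, time stands still between calls to the robot, and variables do not carry over. Pictures are saved under pics/ and viewed, at most 10 in all, crops included, and the job is handed in when it is done.

Besides the shell and the picture viewer there is one more tool, called after "Request:" as name(argument=value, ...) on one line, values as JSON. play_rows: Moves the arm, as the interface text tells. Shift numbers are shares of 20 cm and turn numbers shares of pi rad, none past 1 either way. Its arguments: {"type":"object","properties":{"dp":{"type":"array"},"rot":{"type":"array"},"hand":{"type":"number"},"grip_force":{"type":"number"}},"required":["dp","rot"]}

```bash
mkdir -p pics
cat > h.py <<'E'
from workcell import telemetry, vision, job_done, models, env
import numpy as np, cv2
def ray(c,u,v,z):
    f=210/np.tan(np.radians(c["vertical_fov"])/2)
    d=np.array(c["rotation"])@np.array([(u-c["cx"])/f,(v-c["cy"])/f,1]); o=np.array(c["origin"])
    return o+d*(z-o[2])/d[2]
def proj(c,p):
    f=210/np.tan(np.radians(c["vertical_fov"])/2)
    q=np.array(c["rotation"]).T@(np.array(p)-c["origin"]); return q[:2]/q[2]*f+[c["cx"],c["cy"]]
E
python3 - <<'E'
from h import *
ims=[]
for n in ["scene","top"]:
    c=vision.camera(n); ims.append(c["img"])
    print(n,np.round(c["origin"],3),c["vertical_fov"])
    for t in ["lid","timer_mid","mark_top","mark_20","knob_grip","dial","tin","board"]:
        for r in models.spot_point(n,t)[:4]: print(n,t,round(r["p"],2),np.round(r["xyz"],3),np.round(proj(c,r["xyz"])))
cv2.imwrite("pics/a.png",ims[0][...,::-1]);cv2.imwrite("pics/b.png",ims[1][...,::-1])
E
```

```text
scene [ 1.347 -0.224  1.103] 49.38778842696613
scene timer_mid 0.91 [0.434 0.228 0.028] [317. 171.]
scene timer_mid 0.77 [ 0.513 -0.048  0.08 ] [241. 202.]
scene timer_mid 0.65 [ 0.818 -0.174  0.025] [232. 316.]
scene timer_mid 0.59 [ 0.38  -0.292  0.02 ] [154. 205.]
scene mark_top 0.98 [ 0.825 -0.226  0.048] [211. 321.]
scene mark_top 0.94 [ 0.347 -0.296  0.034] [150. 195.]
scene mark_top 0.82 [ 0.54  -0.049  0.094] [244. 206.]
scene mark_top 0.7 [0.402 0.265 0.049] [324. 157.]
scene mark_20 0.87 [ 0.536 -0.022  0.094] [252. 202.]
scene mark_20 0.76 [ 0.366 -0.324  0.038] [142. 201.]
scene mark_20 0.65 [0.386 0.219 0.049] [309. 157.]
scene mark_20 0.58 [ 0.856 -0.199  0.049] [225. 328.]
scene knob_grip 0.95 [0.434 0.225 0.109] [318. 153.]
scene knob_grip 0.8 [ 0.506 -0.043  0.12 ] [241. 191.]
scene knob_grip 0.7 [0.522 0.536 0.006] [414. 169.]
scene knob_grip 0.6 [ 0.819 -0.172  0.104] [229. 301.]
scene dial 0.85 [ 0.512 -0.045  0.093] [242. 199.]
scene dial 0.85 [0.439 0.227 0.05 ] [318. 167.]
scene dial 0.7 [ 0.816 -0.176  0.045] [230. 312.]
scene dial 0.61 [ 0.378 -0.29   0.034] 
[... 717 characters left out ...]
p mark_20 0.95 [ 0.366 -0.321  0.034] [395. 285.]
top mark_20 0.61 [ 0.856 -0.199  0.044] [352. 138.]
top mark_20 0.6 [0.387 0.22  0.052] [227. 281.]
top mark_20 0.57 [ 0.534 -0.021  0.094] [302. 232.]
top knob_grip 0.81 [ 0.819 -0.173  0.102] [347. 144.]
top knob_grip 0.68 [ 0.381 -0.296  0.076] [390. 280.]
top knob_grip 0.62 [0.437 0.224 0.111] [223. 264.]
top knob_grip 0.6 [ 0.51  -0.047  0.116] [310. 239.]
top dial 0.93 [ 0.505 -0.044  0.093] [309. 241.]
top dial 0.73 [0.435 0.227 0.047] [225. 266.]
top dial 0.7 [ 0.817 -0.174  0.044] [345. 149.]
top dial 0.56 [ 0.383 -0.292  0.032] [386. 280.]
top tin 0.59 [0.621 0.033 0.06 ] [284. 207.]
top board 0.54 [ 0.619 -0.117  0.065] [330. 207.]
```

```bash
python3 - <<'E'
import cv2
a=cv2.imread("pics/a.png")[130:340,130:340]; b=cv2.imread("pics/b.png")[120:310,200:420]
a=cv2.resize(a,(400,400),interpolation=2);b=cv2.resize(b,(400,345),interpolation=2)
b=cv2.copyMakeBorder(b,0,55,0,0,0)
cv2.imwrite("pics/c.png",cv2.hconcat([a,b]))
E
python3 -c "
from h import *
s=telemetry.sense();print(s['eef_rot'],s['force'],s['finger_gap'],env.finger_overhang)
c=vision.camera('wrist');print(c['origin'],c['rotation'],c['vertical_fov'])"
```

```text
[[ 9.74156391e-01  2.25874578e-01 -2.20701392e-05]
 [ 2.25874576e-01 -9.74156389e-01 -7.84150651e-05]
 [-3.92117369e-05  7.14034535e-05 -9.99999997e-01]] [1.14541302 0.84495085 0.24497952] 0.08539925860596671 0.008
[ 0.18765805 -0.49527273  0.37379828] [[ 2.25028966e-01 -9.36275650e-01 -2.69721840e-01]
 [-9.74352072e-01 -2.16216149e-01 -6.23587763e-02]
 [ 6.67862636e-05  2.76836565e-01 -9.60917016e-01]] 71.02046521341758
```

View pics/c.png

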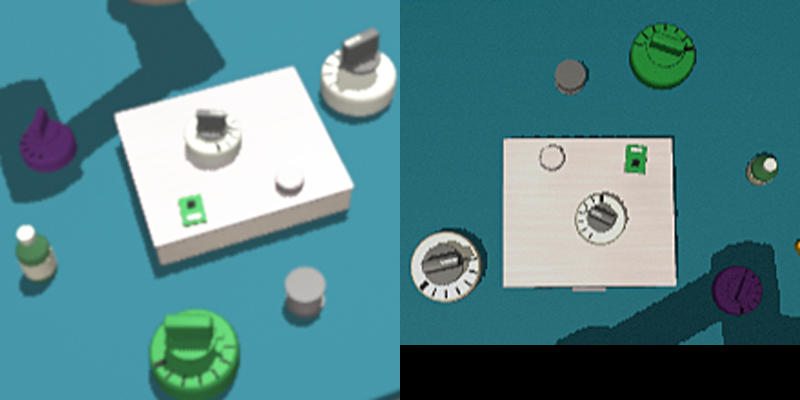

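White candidates: the timer on the lid (scene 241,202) and the larger one on the table (317,171). The green one (232,316) and the purple one (154,205) are ruled out by colour. The smaller white one, on the box at (0.51, -0.046), is the one meant, and the crop confirms it.

Request:
play_rows(dp=[[0.18,-0.135,0],[0.18,-0.135,0],[0.18,-0.135,0],[0.18,-0.135,0],[0.18,-0.135,0]], rot=[[0,0,0],[0,0,0],[0,0,0],[0,0,0],[0,0,0]], hand=100)

```text
time: 1.45
ee_pos: [0.2643, -0.3379, 0.2395]
eef_rot: [[0.974, 0.225, 0.0], [0.225, -0.974, -0.001], [0.0, 0.001, -1.0]]
force: [0.6, -1.0, -1.0]
finger_gap: 0.0854
grip_force: 0.0
```

Request:
play_rows(dp=[[0.18,-0.135,0],[0.18,-0.135,0],[0.18,-0.135,0],[0.18,-0.135,0],[0.18,-0.135,0]], rot=[[0,0,0],[0,0,0],[0,0,0],[0,0,0],[0,0,0]])

```text
time: 1.95
ee_pos: [0.4093, -0.1655, 0.2396]
eef_rot: [[0.974, 0.226, 0.001], [0.226, -0.974, -0.001], [0.001, 0.001, -1.0]]
force: [0.5, -0.4, -0.9]
finger_gap: 0.0855
grip_force: 0.0
```

Request:
play_rows(dp=[[0.18,-0.135,0],[0.18,-0.135,0],[0.18,-0.135,0],[0.09,-0.067,0]], rot=[[0,0,0],[0,0,0],[0,0,0],[0,0,0]])

```text
time: 2.35
ee_pos: [0.5114, -0.0439, 0.2392]
eef_rot: [[0.974, 0.228, 0.001], [0.228, -0.974, 0.0], [0.001, -0.0, -1.0]]
force: [-0.2, -0.4, -0.2]
finger_gap: 0.0858
grip_force: 0.0
```

Request:
play_rows(dp=[[0,0,0],[0,0,0],[0,0,0],[0,0,0],[0,0,0]], rot=[[0,0,-0.047],[0,0,-0.047],[0,0,-0.047],[0,0,-0.047],[0,0,-0.047]])

```text
time: 2.85
ee_pos: [0.5098, -0.0467, 0.2393]
eef_rot: [[0.563, 0.826, -0.0], [0.826, -0.563, -0.0], [-0.0, 0.0, -1.0]]
force: [0.8, 0.5, -0.6]
finger_gap: 0.0852
grip_force: 0.0
```

Run:
```python
from h import *
c=vision.camera("wrist")
print(telemetry.sense()["ee_pos"],telemetry.sense()["force"])
for t in ["timer_mid","mark_top","mark_20","knob_grip","dial"]:
    for r in models.spot_point("wrist",t)[:2]: print(t,round(r["p"],2),np.round(r["xyz"],4),np.round(proj(c,r["xyz"])))
im=cv2.cvtColor(c["img"],cv2.COLOR_RGB2BGR)
np.savez("w1.npz",**c)
cv2.imwrite("pics/w1.png",cv2.resize(im,(784,588),interpolation=2))
```

```text
[ 0.5097488  -0.04667481  0.23928574] [-0.34347203  0.34982189  0.68941771]
timer_mid 0.83 [0.435  0.2243 0.0233] [73. 17.]
timer_mid 0.69 [ 0.5133 -0.0483  0.0793] [284. 199.]
mark_top 0.84 [ 0.5443 -0.0491  0.0988] [311. 186.]
mark_20 0.94 [ 0.5333 -0.0235  0.0961] [287. 170.]
mark_20 0.56 [0.3839 0.227  0.0504] [15. 38.]
knob_grip 0.76 [ 0.5105 -0.0488  0.1187] [282. 211.]
dial 0.62 [0.4366 0.228  0.0514] [52.  1.]
dial 0.58 [ 0.5131 -0.0455  0.0937] [282. 200.]
```

View pics/w1.png

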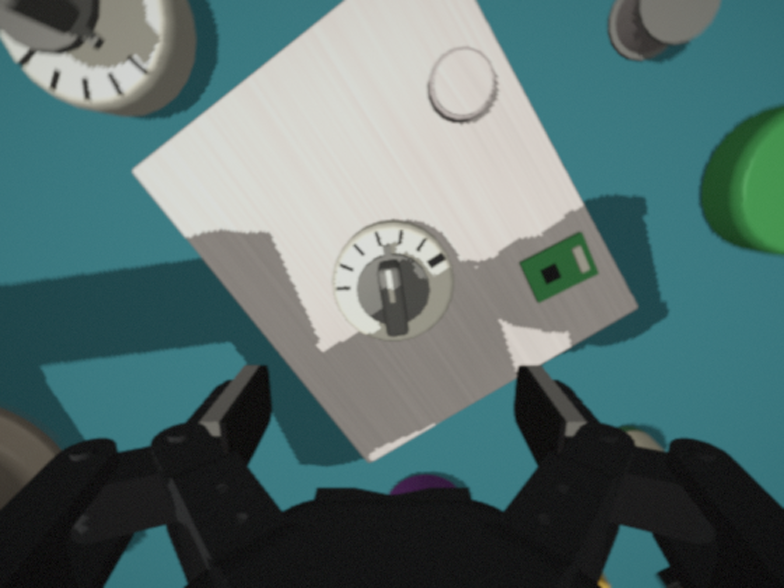

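The picture shows the timer near (393,282). Its top mark is the thick bar at (436,261), the 20 mark is at (401,237), and the pointer lies between the 15 and 20 marks. Next I rectify the dial to get accurate angles.

```bash
cat >> h.py <<'E'
def rect(c,z,cen,half=0.055,n=550):
    # output: u -> world x, v -> world -y
    w=[(cen[0]+sx*half,cen[1]+sy*half,z) for sx,sy in [(-1,1),(1,1),(1,-1),(-1,-1)]]
    src=np.float32([proj(c,p) for p in w]); dst=np.float32([[0,0],[n,0],[n,n],[0,n]])
    return cv2.warpPerspective(cv2.cvtColor(c["img"],cv2.COLOR_RGB2BGR),cv2.getPerspectiveTransform(src,dst),(n,n),flags=2)
def marks(c,z,px):
    from scipy.optimize import least_squares
    P=np.array([ray(c,u,v,z)[:2] for u,v,_ in px]); m=np.array([q[2] for q in px])
    def g(p): a=p[2]+np.radians(5)*(30-m); return (np.c_[p[0]+p[3]*np.cos(a),p[1]+p[3]*np.sin(a)]-P).ravel()
    s=least_squares(g,[*P.mean(0),0,.035]); return s.x, np.abs(s.fun).max()
E
python3 - <<'E'
from h import *
c=dict(np.load("w1.npz"))
px=[(436,261,30),(421,243,25),(401,237,20),(380,239,15),(361,250,10),(346,266,5),(343,288,0)]
px=[(a/1.4,b/1.4,m) for a,b,m in px]
x,e=marks(c,.094,px); print(x[:2],np.degrees(x[2]),x[3],e)
A=rect(c,.094,x[:2]);B=rect(c,.142,x[:2])
cv2.imwrite("pics/r1.png",cv2.resize(cv2.hconcat([A,B]),(800,400),interpolation=3))
E
```

```text
[ 0.50983858 -0.0484335 ] -2.8233233555947517 0.03485323483655671 0.0012604362141464265
```

View pics/r1.png

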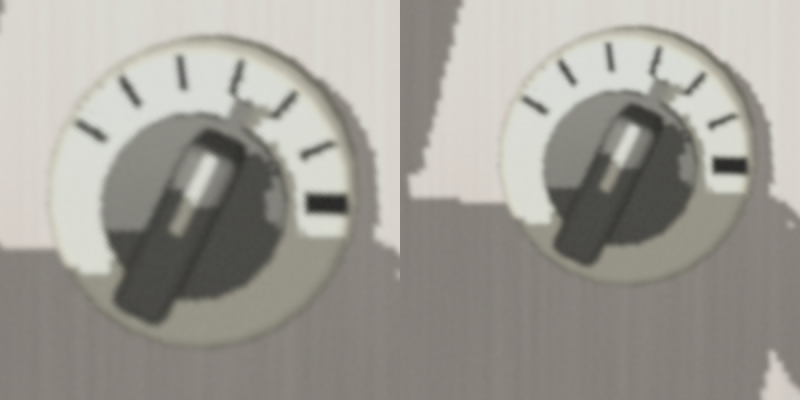

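Request:
play_rows(dp=[[0,0,0.17],[0,0,0.18],[0,0,0],[0,0,0]], rot=[[0,0,-0.026],[0,0,-0.026],[0,0,0],[0,0,0]])

```text
time: 3.55
ee_pos: [0.5099, -0.0468, 0.1698]
eef_rot: [[0.43, 0.903, -0.001], [0.903, -0.43, 0.0], [-0.0, -0.001, -1.0]]
force: [-0.1, -0.6, 0.4]
finger_gap: 0.0857
grip_force: 0.0
```

Run:
```python
from h import *
c=vision.camera("wrist"); np.savez("w2.npz",**c)
s=telemetry.sense();print(s["ee_pos"],np.degrees(np.arctan2(s["eef_rot"][1][0],s["eef_rot"][0][0])),s["force"])
print(c["cx"],c["cy"])
for t in ["mark_top","mark_20","knob_grip","dial"]:
    for r in models.spot_point("wrist",t)[:1]: print(t,round(r["p"],2),np.round(r["xyz"],4),np.round(proj(c,r["xyz"])))
im=cv2.cvtColor(c["img"],cv2.COLOR_RGB2BGR)
cv2.imwrite("pics/w2.png",cv2.resize(im[140:350,140:420],(800,600),interpolation=2))
```

```text
[ 0.51060919 -0.04693588  0.17070041] 64.55134551038186 [-0.31018594  0.16474085  0.79078286]
280.12767761324955 212.52833645774135
mark_top 0.63 [ 0.5451 -0.0507  0.0961] [325. 212.]
mark_20 0.92 [ 0.5362 -0.0243  0.0965] [299. 185.]
knob_grip 0.89 [ 0.5123 -0.0497  0.1218] [285. 241.]
dial 0.87 [ 0.5113 -0.0453  0.0904] [281. 222.]
```

View pics/w2.png

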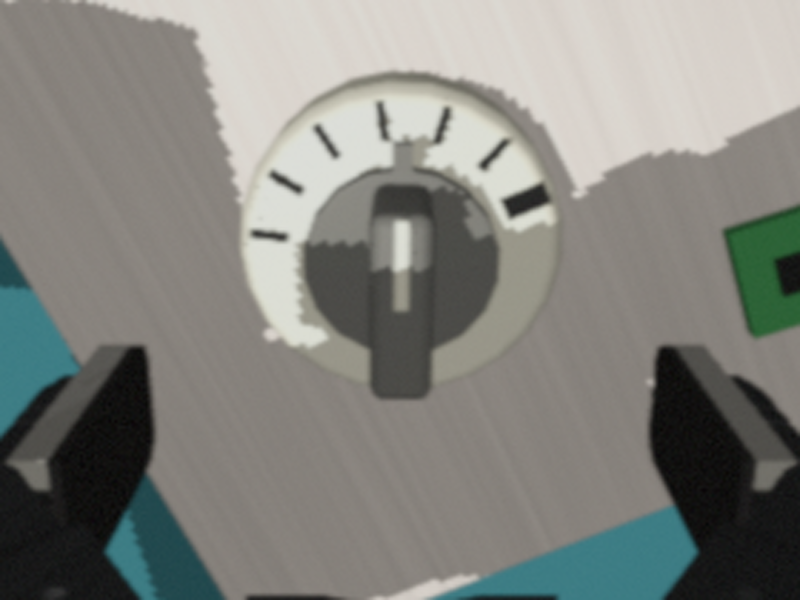

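Run:
```python
from h import *
c=dict(np.load("w2.npz")); s=telemetry.sense()
k=280/800
px=[(526,201,30),(494,154,25),(444,125,20),(383,121,15),(326,141,10),(287,182,5),(269,236,0)]
px=[(a*k+140,b*k+140,m) for a,b,m in px]
x,e=marks(c,.094,px); print(x[:2],np.degrees(x[2]),x[3],e)
R=np.array(s["eef_rot"])
for z,(u,v) in [(.094,(401,228)),(.135,(401,297)),(.142,(401,297)),(.149,(401,297))]:
    p=ray(c,u*k+140,v*k+140,z); print(z,p)
def L(z,a,b): return np.linalg.norm(ray(c,401*k+140,a*k+140,z)-ray(c,401*k+140,b*k+140,z))
print([L(z,187,397) for z in (.135,.142,.149)])
print("fit-tcp in tool", R.T@(np.r_[x[:2],s["ee_pos"][2]]-s["ee_pos"]))
```

```text
[ 0.50976991 -0.04868739] -2.580645145511669 0.0351589252310796 0.0003045896154980632
0.094 [ 0.51227911 -0.04284509  0.094     ]
0.135 [ 0.51110489 -0.04527552  0.135     ]
0.142 [ 0.51233207 -0.04269892  0.142     ]
0.149 [ 0.51355924 -0.04012233  0.149     ]
[np.float64(0.04861947952426471), np.float64(0.046607987880852596), np.float64(0.044596496237440435)]
fit-tcp in tool [-1.96920944e-03  6.39935861e-05 -7.81555850e-07]
```

Request:
play_rows(dp=[[-0.01,0,0],[0,0,0],[0,0,0],[0,0,0]], rot=[[0,0,0],[0,0,0],[0,0,0],[0,0,0]], hand=30, grip_force=25)

```text
time: 4.2
ee_pos: [0.5089, -0.0485, 0.1693]
eef_rot: [[0.427, 0.904, 0.0], [0.904, -0.427, -0.0], [-0.0, 0.0, -1.0]]
force: [0.4, 0.3, -0.8]
finger_gap: 0.0283
grip_force: 0.0
```

Request:
play_rows(dp=[[0,0,0.06],[0,0,0.07],[0,0,0.07],[0,0,0],[0,0,0]], rot=[[0,0,0],[0,0,0],[0,0,0],[0,0,0],[0,0,0]])

```text
time: 4.7
ee_pos: [0.5087, -0.0485, 0.1288]
eef_rot: [[0.427, 0.904, -0.001], [0.904, -0.427, 0.0], [-0.0, -0.001, -1.0]]
force: [0.1, -0.2, 0.6]
finger_gap: 0.0256
grip_force: 0.0
```

Request:
play_rows(dp=[[0,0,0.015],[0,0,0.015],[0,0,0]], rot=[[0,0,0],[0,0,0],[0,0,0]])

```text
time: 5.0
ee_pos: [0.5088, -0.0485, 0.1232]
eef_rot: [[0.427, 0.904, -0.0], [0.904, -0.427, -0.0], [-0.0, -0.0, -1.0]]
force: [-1.0, 0.4, 0.7]
finger_gap: 0.0256
grip_force: 0.0
```

Request:
play_rows(dp=[[0,0,0.01],[0,0,0.01],[0,0,0]], rot=[[0,0,0],[0,0,0],[0,0,0]])

```text
time: 5.3
ee_pos: [0.5087, -0.0485, 0.1191]
eef_rot: [[0.427, 0.904, -0.0], [0.904, -0.427, 0.0], [-0.0, -0.0, -1.0]]
force: [-0.2, -0.1, 0.0]
finger_gap: 0.0258
grip_force: 0.0
```

Request:
play_rows(dp=[[0,0,0.01],[0,0,0.01],[0,0,0]], rot=[[0,0,0],[0,0,0],[0,0,0]])

```text
time: 5.6
ee_pos: [0.5087, -0.0485, 0.115]
eef_rot: [[0.427, 0.904, -0.001], [0.904, -0.427, 0.0], [-0.0, -0.001, -1.0]]
force: [-0.2, 0.1, -0.5]
finger_gap: 0.0253
grip_force: 0.0
```

Request:
play_rows(dp=[[0,0,0.01],[0,0,0]], rot=[[0,0,0],[0,0,0]])

```text
time: 5.8
ee_pos: [0.509, -0.0486, 0.1133]
eef_rot: [[0.427, 0.904, 0.0], [0.904, -0.427, -0.0], [-0.0, 0.0, -1.0]]
force: [-0.6, 0.5, 0.3]
finger_gap: 0.0253
grip_force: 0.0
```

Request:
play_rows(dp=[[0,0,0.005],[0,0,0.005],[0,0,0]], rot=[[0,0,0],[0,0,0],[0,0,0]])

```text
time: 6.1
ee_pos: [0.5091, -0.0486, 0.1119]
eef_rot: [[0.427, 0.904, 0.001], [0.904, -0.427, -0.0], [0.0, 0.001, -1.0]]
force: [-1.7, 0.8, 7.9]
finger_gap: 0.0259
grip_force: 3.7
```

Request:
play_rows(dp=[[0,0,0.005],[0,0,0],[0,0,0]], rot=[[0,0,0],[0,0,0],[0,0,0]])

```text
time: 6.4
ee_pos: [0.5091, -0.0486, 0.1112]
eef_rot: [[0.427, 0.904, 0.001], [0.904, -0.427, -0.0], [0.0, 0.001, -1.0]]
force: [-2.4, -0.3, 9.0]
finger_gap: 0.0255
grip_force: 4.7
```

Request:
play_rows(dp=[[0,0,0.005],[0,0,0],[0,0,0]], rot=[[0,0,0],[0,0,0],[0,0,0]])

```text
time: 6.7
ee_pos: [0.5091, -0.0486, 0.1104]
eef_rot: [[0.427, 0.904, 0.001], [0.904, -0.427, -0.0], [0.0, 0.001, -1.0]]
force: [-2.8, 1.1, 11.3]
finger_gap: 0.0254
grip_force: 5.7
```

Request:
play_rows(dp=[[0,0,-0.005]], rot=[[0,0,0]], hand=22)

```text
time: 6.8
ee_pos: [0.5094, -0.0486, 0.1115]
eef_rot: [[0.427, 0.904, 0.002], [0.904, -0.427, -0.001], [0.0, 0.002, -1.0]]
force: [-1.8, 0.8, 9.8]
finger_gap: 0.0193
grip_force: 4.8
```

Request:
play_rows(dp=[[0,0,0],[0,0,0]], rot=[[0,0,0],[0,0,0]])

```text
time: 7.0
ee_pos: [0.5094, -0.0486, 0.1114]
eef_rot: [[0.427, 0.904, 0.002], [0.904, -0.427, -0.001], [0.0, 0.002, -1.0]]
force: [-1.9, 0.7, 9.8]
finger_gap: 0.0185
grip_force: 4.9
```

Request:
play_rows(dp=[[0,0,0],[0,0,0],[0,0,0]], rot=[[0,0,0],[0,0,0],[0,0,0]], hand=0, grip_force=25)

```text
time: 7.3
ee_pos: [0.5092, -0.0486, 0.1114]
eef_rot: [[0.427, 0.904, 0.001], [0.904, -0.427, -0.0], [0.0, 0.001, -1.0]]
force: [-2.3, 0.8, 10.9]
finger_gap: 0.0134
grip_force: 33.7
```

Request:
play_rows(dp=[[0,0,0],[0,0,0],[0,0,0],[0,0,0]], rot=[[0,0,0.02],[0,0,0.03],[0,0,0.03],[0,0,0.02]])

```text
time: 7.7
ee_pos: [0.5092, -0.0486, 0.1114]
eef_rot: [[0.688, 0.726, 0.001], [0.726, -0.688, -0.001], [0.001, 0.001, -1.0]]
force: [-2.7, 0.3, 9.7]
finger_gap: 0.0136
grip_force: 33.3
```

```bash
python3 -c "
from h import *
s=telemetry.sense();print(s['force'],s['torque'],s['ee_pos'])"
```

```text
[-2.74187586  0.31448098  9.65171886] [0.0486613  0.48615451 0.12508979] [ 0.50915581 -0.04856807  0.11138064]
```

Request:
play_rows(dp=[[0,0,0],[0,0,0],[0,0,0],[0,0,0],[0,0,0]], rot=[[0,0,0.03],[0,0,0.035],[0,0,0.035],[0,0,0.035],[0,0,0.03]])

```text
time: 8.2
ee_pos: [0.5091, -0.0486, 0.1114]
eef_rot: [[0.957, 0.289, 0.001], [0.289, -0.957, -0.0], [0.001, 0.001, -1.0]]
force: [-2.5, 1.2, 9.0]
finger_gap: 0.014
grip_force: 33.3
```

Request:
play_rows(dp=[[0,0,0],[0,0,0],[0,0,0],[0,0,0],[0,0,0]], rot=[[0,0,0.035],[0,0,0.035],[0,0,0.035],[0,0,0.035],[0,0,0.012]])

```text
time: 8.7
ee_pos: [0.5091, -0.0485, 0.1114]
eef_rot: [[0.983, -0.183, 0.001], [-0.183, -0.983, -0.0], [0.001, 0.0, -1.0]]
force: [-2.9, 1.1, 9.9]
finger_gap: 0.0135
grip_force: 33.1
```

```bash
python3 -c "
from h import *
c=vision.camera('wrist');np.savez('w3.npz',**c)
s=telemetry.sense();print(s['force'],s['torque'],s['ee_pos'],np.degrees(np.arctan2(s['eef_rot'][1][0],s['eef_rot'][0][0])))
im=cv2.cvtColor(c['img'],cv2.COLOR_RGB2BGR)
cv2.imwrite('pics/w3.png',cv2.resize(im[160:370,140:420],(800,600),interpolation=2))
"
```

```text
[-3.3674171  1.0784745 10.0649644] [0.09291229 0.47695736 0.06344596] [ 0.50913482 -0.04853476  0.11136346] -10.563920075716966
```

View pics/w3.png

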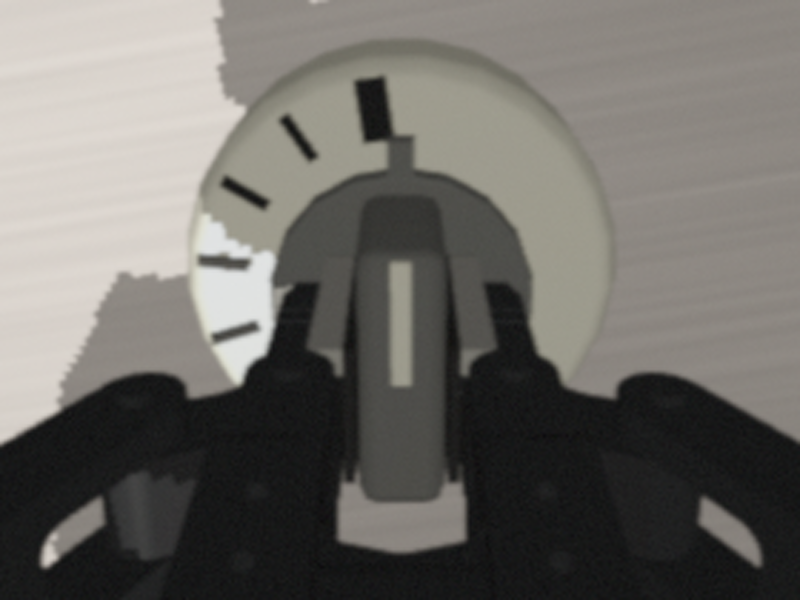

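The pointer at (401,150) stands past the thick top mark (373,109), about 8 degrees on. I check that the housing has not turned.

Run:
```python
from h import *
c=dict(np.load("w3.npz")); k=.35
px=[(373,109,30),(298,138,25),(245,193,20),(224,262,15),(235,332,10)]
x,e=marks(c,.094,[(a*k+140,b*k+160,m) for a,b,m in px]); print(x[:2],np.degrees(x[2]),x[3],e)
```

```text
[ 0.50950866 -0.04829835] -2.0477305021335077 0.03498102640400854 0.0001427019154727066
```

Request:
play_rows(dp=[[0,0,0],[0,0,0],[0,0,0],[0,0,0],[0,0,0]], rot=[[0,0,-0.02],[0,0,-0.035],[0,0,-0.035],[0,0,-0.035],[0,0,-0.035]])

```text
time: 9.25
ee_pos: [0.5091, -0.0485, 0.1114]
eef_rot: [[0.947, 0.321, 0.001], [0.321, -0.947, -0.0], [0.001, 0.001, -1.0]]
force: [-3.2, 1.9, 10.1]
finger_gap: 0.0137
grip_force: 33.7
```

Request:
play_rows(dp=[[0,0,0],[0,0,0],[0,0,0],[0,0,0],[0,0,0]], rot=[[0,0,-0.035],[0,0,-0.035],[0,0,-0.035],[0,0,-0.035],[0,0,-0.024]])

```text
time: 9.75
ee_pos: [0.5092, -0.0486, 0.1114]
eef_rot: [[0.667, 0.745, 0.001], [0.745, -0.667, -0.0], [0.001, 0.001, -1.0]]
force: [-2.4, 0.6, 10.0]
finger_gap: 0.0137
grip_force: 33.6
```

Request:
play_rows(dp=[[0,0,0],[0,0,0]], rot=[[0,0,0],[0,0,0]])

```text
time: 9.95
ee_pos: [0.5092, -0.0486, 0.1114]
eef_rot: [[0.669, 0.743, 0.001], [0.743, -0.669, -0.0], [0.001, 0.001, -1.0]]
force: [-2.5, 0.8, 10.5]
finger_gap: 0.0135
grip_force: 33.2
```

```bash
python3 -c "
from h import *
c=vision.camera('wrist');np.savez('w4.npz',**c)
s=telemetry.sense();print(s['force'],s['torque'],s['ee_pos'],np.degrees(np.arctan2(s['eef_rot'][1][0],s['eef_rot'][0][0])))
im=cv2.cvtColor(c['img'],cv2.COLOR_RGB2BGR)
cv2.imwrite('pics/w4.png',cv2.resize(im[160:370,140:420],(800,600),interpolation=2))
"
```

```text
[-2.73639861  0.81186697 11.18705366] [0.13434901 0.44361189 0.02551156] [ 0.50917456 -0.04855826  0.11137879] 47.978329935163764
```

View pics/w4.png

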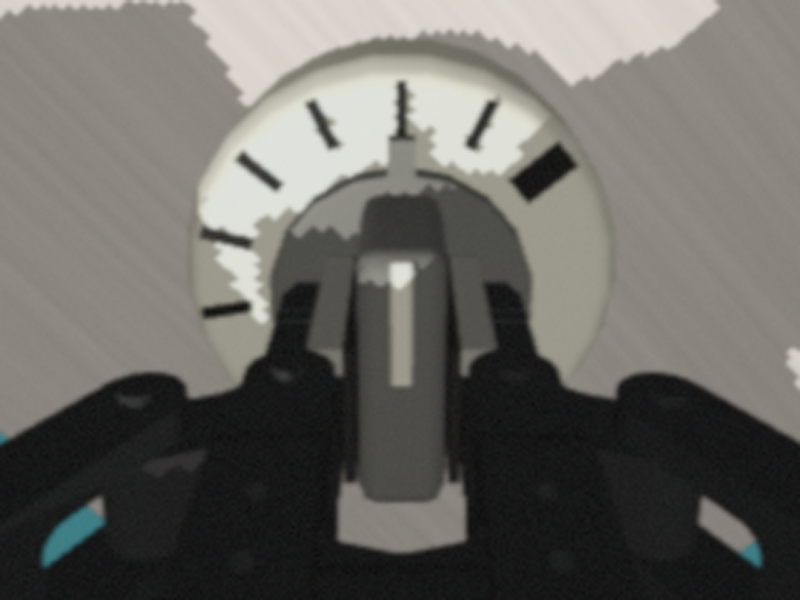

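The nose at (401,150) stands right on the 20 mark (402,110). I open the fingers while still pressing, then rise.

Request:
play_rows(dp=[[0,0,0],[0,0,0],[0,0,0],[0,0,0]], rot=[[0,0,0],[0,0,0],[0,0,0],[0,0,0]], hand=28)

```text
time: 10.4
ee_pos: [0.5101, -0.049, 0.1115]
eef_rot: [[0.669, 0.743, 0.003], [0.743, -0.669, -0.001], [0.001, 0.003, -1.0]]
force: [0.2, -1.1, 8.6]
finger_gap: 0.024
grip_force: 4.3
```

Request:
play_rows(dp=[[0,0,-0.02],[0,0,-0.04],[0,0,-0.08],[0,0,-0.12],[0,0,-0.12]], rot=[[0,0,0],[0,0,0],[0,0,0],[0,0,0],[0,0,0]])

```text
time: 10.9
ee_pos: [0.5084, -0.0484, 0.1869]
eef_rot: [[0.67, 0.743, -0.001], [0.743, -0.67, 0.0], [-0.001, -0.001, -1.0]]
force: [0.8, -0.4, -0.2]
finger_gap: 0.0242
grip_force: 0.0
```

Request:
play_rows(dp=[[0,0,-0.1],[0,0,0],[0,0,0]], rot=[[0,0,0],[0,0,0],[0,0,0]], hand=100)

```text
time: 11.2
ee_pos: [0.5086, -0.0484, 0.2061]
eef_rot: [[0.669, 0.743, -0.0], [0.743, -0.669, -0.0], [-0.0, -0.0, -1.0]]
force: [-1.0, 0.6, 0.4]
finger_gap: 0.0665
grip_force: 0.0
```

```bash
python3 -c "
from h import *
c=vision.camera('wrist');np.savez('w5.npz',**c)
s=telemetry.sense();print(s['force'],s['ee_pos'],s['time'])
im=cv2.cvtColor(c['img'],cv2.COLOR_RGB2BGR)
cv2.imwrite('pics/w5.png',cv2.resize(im[120:330,140:420],(800,600),interpolation=2))
"
```

```text
[-0.42075717 -0.72382888  0.52723429] [ 0.50827583 -0.04835099  0.20544086] 11.25
```

View pics/w5.png

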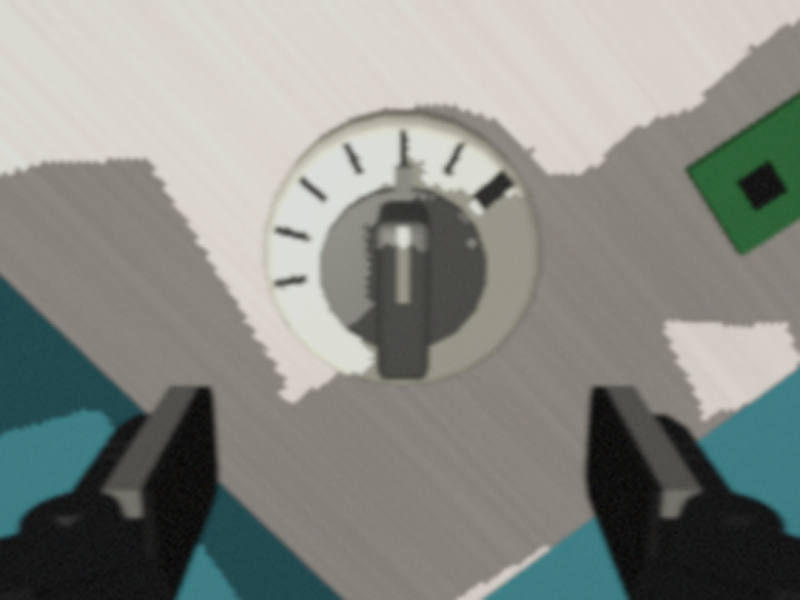

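The pointer nose (403,178) is in line with the 20 mark (403,148), the knob is free and the gripper is clear, so I hand in.

```bash
python3 -c "
from h import *
print(job_done())"
```

```text
the job is handed in; nothing more can be done
None
```

The timer is set to 20 minutes: I wound the knob to about 31.6 minutes and turned it back onto the 20 mark, pressing at about 10 N; the housing did not measurably turn, the gripper is clear, and the job is handed in at about 11 s.

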